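# Close the stairwell battery case and hold it shut for latching

## Robot

A 6-joint arm with a two-finger parallel gripper is mounted at the origin on the work surface. World frame = base frame: x ahead of the robot, y to its left, z up, the work surface at z = 0. Lengths are in m, angles in rad, forces in N, time in s.
With the tool pointing down it reaches from about 0.25 to 0.8 m from the base axis. Payload 3.9 kg.
Tool frame: the origin (TCP) lies on the mounting face of the last link; the fingertips stand ahead of it and the grasp point (between the pads) lies 155 mm ahead of it (tips_ahead is the z of the fingertips in the tool frame, in m); z points along the fingers, y is the line along which they close (so a half turn about z gives the same grasp; the last joint's range is limited). The gripper opens to 85 mm and grips with 20 to 120 N. Pads are 22 mm wide; open, the fingers measure 114 mm over their backs; the gripper's body (76 mm by 85 mm) begins 54 mm behind the grasp point. The pads swing forward as they close: fully open they stand 13 mm farther back than shut.
Start: joints at [-1.268, 0.26, -0.138, 1.173, 0, 1.571], TCP at [0.157, -0.501, 0.405] pointing down, gripper open.
Joint ranges: [-2.78, 2.78], [-0.83, 1.72], [-1.28, 1.37], [-1.9, 2.12], [-1.57, 1.48], [-3.14, 3.14]. Speed limits (rad/s): [2.57, 2.57, 3.14, 3.14, 3.14, 3.14].

## Interface

Orientations are given as a unit quaternion [x, y, z, w].
In Python, from bench import get_obs, capture, get_calibration, finish_job, tips_ahead gives the robot as it stands.
- The arm moves only by the shell command python3 -m creep 'ROWS' [OPENING] [FORCE]. ROWS is JSON, a list of rows, each a list of 2 entries, a list of its own where there are three numbers: the shift along the tool's x, y, z in units of 40 cm (1.0 is 40 cm), then the turn about the tool's z in units of 6 degrees (1.0 is 6 degrees). A call has 1 to 20 rows; each row shifts and turns the commanded pose from where the row before left it, along the tool's axes as they then stand; what a row does not reach is not made up. A row lasts 1/12 s, in which the tool goes at most 41.7 mm and 7.16 degrees, less where a joint would pass 70% of its speed; a pose out of reach is approached as far as the arm can. A call with a number of a shift or a turn outside -1 to 1 is refused whole. A call with a gripper value outside its range is refused whole. OPENING is the opening, from -1 (shut) to 1 (fully open), set as the call begins (- or left out, the last holds). The fingers move at their own pace and stop on an object; FORCE is the grip in N (left out, the last holds). Time passes only in rows, so rows that do not move let the fingers close. It gives the time, the measured TCP pose, the force, the opening and the grip force at its end, in the units of the state.
- get_obs(): the state, without advancing time (a new reading comes with each control period).
- capture(name): name is "scene" or "top" or "wrist"; returns the picture (420x560x3 uint8, red, green, blue); there is no depth.
- get_calibration(name): a dict with "fovy" (degrees; the focal length in pixels is half the picture's height over the tangent of half this angle, whatever the lens; pixels are square), "cx", "cy" (the principal point, pixels), "eye" and "rotation" of the camera in the world. Camera axes: x right, y down, z forward; pixel columns grow to the right and rows downward; lengths in m; the calibration is good to about 2 mm. A picture is of the moment at which its call begins: read the wrist's pose just before it. get_calibration takes no time and is no camera call; for the wrist camera it gives the pose at the moment of the call.
- finish_job(): hands the job in; it is judged then, once.
The state is a dict: "t": time; "qpos": joint angles; "qvel": joint speeds; "effort": joint torques, N m; "tool_pos": TCP position; "orientation": TCP orientation; "wrist_force": force on the tool from outside, world axes, zero at the start; "ft_torque": the same for the moment, N m; "gripper_width": opening from 0.0 (shut) to 1.0 (fully open); "grasp_force": force on a finger pad.
Only numpy, scipy, OpenCV 4.12 (cv2) and the standard library are available. Lean on these libraries where they do the work, as an engineer would, in place of code of your own. Each camera call takes 0.05 s, during which the arm holds its last target. There are 200 camera calls.

## Task

Sort the three things left standing on the blue board: the two battery cells go upright, nub up, into the two wells of the white battery case, and the porcelain bottle fuse goes into the steel cup. Then set the loose cover on the case's two dowels with its catch at the latch end, press it fully home against the springs under the cells, and finish still holding it pressed shut, so that I can snap the latch. Leave the screwdriver, the ceramic knob and the roll of tape where they are.

Things in the scene. Friction and masses are not known exactly. Their poses are not given: they have to be found in the camera images.
- case: Lower half of a white plastic battery case, screwed to the sky-blue board (top 18 mm above the work surface). Block 50 (x) x 140 (y) x 30 mm high, origin centre of underside, z up. Two round wells in its flat top at y = +22, -22 mm; two upright steel dowels at y = +56, -56 mm. An open snap latch hangs on the +y end (stands out 13 mm); flat screw ears stick out 12 mm at the corners.
- well_a (a point): Centre of the mouth of the +y well, on the case top. Well 31 mm wide, 2 mm bevel. Its floor is a sprung contact plate, 18 mm below the case top unloaded; it yields down by up to 6.5 mm (1.5 N at first, then 0.6 N per mm). A cell set in it stands out 32 mm.
- well_b (a point): Centre of the mouth of the -y well, on the case top; size and spring the same.
- dowel_latch (a point): Foot of the dowel at the latch (+y) end, on the case top. The dowel is 8 mm thick and stands 28 mm above the case top, its nose tapered over the last 6 mm.
- dowel_plain (a point): Foot of the dowel at the other (-y) end, on the case top; the same size.
- cover: Loose upper half of the case, a white plastic hood, about 120 g, lying open side down on the board. 50 (x) x 140 (y) x 30 mm high, plain flat sides, roof 4 mm thick; origin centre of underside, z up. A small catch lip sticks out 5 mm at its +y end, which belongs at the latch end of the case. A 10 mm hole goes right through each end, at y = +56, -56 mm.
- hole_catch (a point): Centre of the lower mouth of the cover's hole at the catch (+y) end, level with the underside. Let go on the dowels over both cells, the cover rests about 6 mm proud; fully shut, its underside lies on the case top with the sides flush, which takes about 9 N of push, kept up.
- hole_plain (a point): Centre of the lower mouth of the cover's hole at the other (-y) end.
- cell_a: Battery cell (size C), a straight metal cylinder 26 mm wide, 50 mm tall including a 9 mm wide, 2 mm tall nub on top, about 65 g, rims slightly rounded, standing nub up on the board. Origin centre of underside, z along its axis to the nub. Either cell may go in either well.
- cell_b: The other battery cell, the same.
- fuse: Porcelain bottle fuse with metal end caps, 50 mm tall, 40 g, standing on the board wide end down: straight body 22 mm wide up to 31 mm, then a shoulder to a 13 mm neck. Origin centre of underside, z along its axis to the neck.
- cup: Stainless steel cup standing loose on the board, 96 mm wide at the rim and tapering to the foot, 75 mm tall, wall 3 mm. Origin at the centre of its underside, z up.
- screwdriver: Red-handled screwdriver, 200 mm long, lying on the board; leave it alone. Origin about its middle.
- ceramic_knob: White ceramic knob, 40 mm wide and 36 mm tall, standing on the board; leave it alone. Origin at the centre of its underside.
- tape: Black roll of tape, 72 mm wide, 18 mm tall, lying flat on the board; leave it alone. Origin at the centre of its underside.
There are look-alikes about, which are no part of the job. Leave any brown or purple look-alike of the cover alone.

How it is judged:
On the way:
1. both cells stand in the wells of the case and the fuse is in the cup ((((horizontal distance between cell_a and well_a below 0.006 m and z of cell_a in the frame of case below 0.016 m and angle between cell_a's own z axis and vertical below 0.15 rad) and (horizontal distance between cell_b and well_b below 0.006 m and z of cell_b in the frame of case below 0.016 m and angle between cell_b's own z axis and vertical below 0.15 rad)) or ((horizontal distance between cell_a and well_b below 0.006 m and z of cell_a in the frame of case below 0.016 m and angle between cell_a's own z axis and vertical below 0.15 rad) and (horizontal distance between cell_b and well_a below 0.006 m and z of cell_b in the frame of case below 0.016 m and angle between cell_b's own z axis and vertical below 0.15 rad))) and horizontal distance between fuse and cup below 0.045 m and z of fuse in the frame of cup below 0.06 m and angle between cup's own z axis and vertical below 0.2 rad and height (world z) of cup between 0.014 and 0.024 m), for 0.2 s.
At the end, for the whole second after the job is handed in: A cell upright in each well (axis within 6 mm, tilt under 0.15 rad); the fuse inside the cup, which stands upright on the board; the cover on both dowels, catch at the latch (holes within 3 mm), gap under 2 mm at both ends, and the fingers still bearing on it with over 4 N (all of step 1 and horizontal distance between hole_catch and dowel_latch below 0.003 m and horizontal distance between hole_plain and dowel_plain below 0.003 m and z of each of hole_catch, hole_plain in the frame of case below 0.032 m and contact force between the fingers and cover above 4 N); the arm keeps its last pose, push and grip.
It fails at once if the screwdriver is pushed away from its place (more than 30 mm) (distance of screwdriver from where it was at the start of the episode above 0.03 m).
It fails at once if the ceramic knob is pushed away from its place (more than 30 mm) (distance of ceramic_knob from where it was at the start of the episode above 0.03 m).
It fails at once if the roll of tape is pushed away from its place (more than 30 mm) (distance of tape from where it was at the start of the episode above 0.03 m).
It also fails if it takes over 72 s, if anything falls off the work surface, if the arm or the gripper's body presses on something with over 40 N, if the wrist force passes 120 N, or if a joint passes its speed limit or range.

## Working session

There is one attempt and no reset: what is moved stays moved. The work goes in short steps, Python scripts to look and compute and a shell command to move; the robot and the scene stay as the last step left them, time stands still between calls to the robot, and variables do not carry over. Pictures are saved under pics/ and viewed, at most 10 in all, crops included, and the job is handed in when it is done.

```bash
ls; mkdir -p pics
cat > h.py <<'E'
import numpy as np, cv2
from bench import *
def snap(name,fn):
    c=get_calibration(name); im=capture(name); cv2.imwrite('pics/'+fn+'.png',im[:,:,::-1]); 
    np.savez('pics/'+fn+'.npz',im=im,fovy=c['fovy'],cx=c['cx'],cy=c['cy'],eye=c['eye'],R=c['rotation']); return im,c
def load(fn):
    d=np.load('pics/'+fn+'.npz'); return d['im'],{'fovy':float(d['fovy']),'cx':float(d['cx']),'cy':float(d['cy']),'eye':d['eye'],'rotation':d['R']}
def ray(c,u,v):
    f=210/np.tan(np.radians(c['fovy'])/2)
    d=np.array(c['rotation'])@np.array([(u-c['cx'])/f,(v-c['cy'])/f,1.]); return np.array(c['eye']),d/np.linalg.norm(d)
def onz(c,u,v,z):
    e,d=ray(c,u,v); return e+d*(z-e[2])/d[2]
def proj(c,p):
    f=210/np.tan(np.radians(c['fovy'])/2)
    q=np.array(c['rotation']).T@(np.array(p)-np.array(c['eye'])); return q[0]/q[2]*f+c['cx'],q[1]/q[2]*f+c['cy']
def tri(a,b):
    (e1,d1),(e2,d2)=a,b
    s=np.linalg.lstsq(np.c_[d1,-d2],e2-e1,rcond=None)[0]
    p,q=e1+s[0]*d1,e2+s[1]*d2; return (p+q)/2,np.linalg.norm(p-q)
E
python3 - <<'E'
from h import *
a,c=snap('top','top0'); b,d=snap('scene','scene0')
print(c,d); print(get_obs()); print(tips_ahead)
cv2.imwrite('pics/both0.png',cv2.resize(np.hstack([a,b])[:,:,::-1],(800,300)))
E
```

```text
pics
{'fovy': 54.8893533244063, 'cx': 280.5373690690012, 'cy': 209.46775908430286, 'eye': array([ 0.27400229, -0.02106084,  1.04169503]), 'rotation': array([ 0.70573116, -0.70308491,  0.05816656, -0.06505225])} {'fovy': 53.914044630674944, 'cx': 275.23122782983074, 'cy': 210.8004951499182, 'eye': array([0.9635635 , 0.65589603, 0.6599802 ]), 'rotation': array([ 0.28780079,  0.83934411, -0.43817402, -0.14379049])}
{'t': 0.1, 'qpos': array([-1.26800107e+00,  2.60582803e-01, -1.39258587e-01,  1.17270338e+00,
        2.10626023e-05,  1.57078882e+00]), 'qvel': array([ 0.00130433, -0.00062047,  0.00330881,  0.00027849,  0.00063164,
        0.00058829]), 'effort': array([-9.04706503e-04, -4.06506908e+01,  2.54528028e+01,  1.01215061e-02,
       -5.93833079e-05, -1.01637376e-06]), 'tool_pos': array([ 0.15645681, -0.50080903,  0.4039595 ]), 'orientation': array([ 9.88560311e-01,  1.50823562e-01, -1.21435961e-04, -8.65810448e-04]), 'wrist_force': array([ 0.52413666, -0.18589503, -0.11355146]), 'ft_torque': array([-0.00419633, -0.02354737,  0.02369673]), 'grasp_force': 0.0, 'gripper_width': 0.9988060387810488}
0.1734
```

View pics/top0.png

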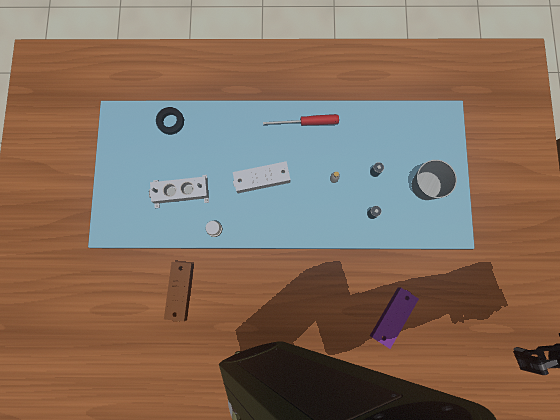

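View pics/scene0.png

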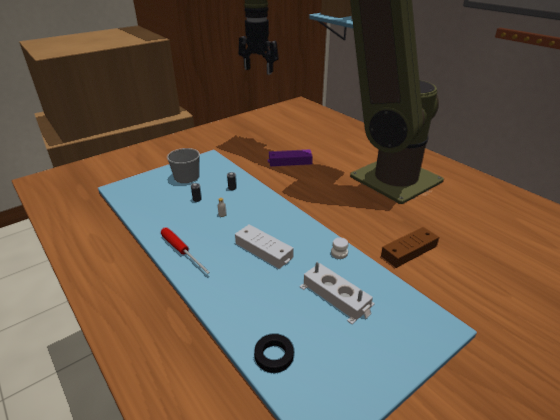

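The top view shows the case at (179,189), the white cover at (262,177), the fuse at (335,177), the cells at (377,169) and (374,212), the cup at (432,180), the knob at (214,228), the tape at (170,121) and the screwdriver at (300,121).

Cover candidates in the top view are white (262,177), brown (179,291) and purple (394,317). The white one fits, because it is white and lies on the board. I'll enlarge it to confirm this, and to find the catch and latch ends.

```bash
sed -i 's/^import numpy as np, cv2/import numpy as np, cv2\nfrom scipy.spatial.transform import Rotation as Ro/; s/R=c\[.rotation.\])/R=Ro.from_quat(c["rotation"]).as_matrix())/; s/; return im,c$/; return load(fn)/' h.py
python3 - <<'E'
from h import *
a=cv2.imread('pics/top0.png'); b=cv2.imread('pics/scene0.png')
for n in('top','scene'):
    im=a if n=='top' else b
    c=get_calibration(n); np.savez(f'pics/{n}0.npz',im=im[:,:,::-1],fovy=c['fovy'],cx=c['cx'],cy=c['cy'],eye=c['eye'],R=Ro.from_quat(c['rotation']).as_matrix())
_,c=load('top0'); _,d=load('scene0')
for k,p,q,z in [('case',(179,189),(338,289),.048),('cover',(262,177),(264,243),.048),('fuse',(335,177),(222,207),.06),('cell1',(377,169),(196,187),.066),('cell2',(374,212),(232,175),.066),('cup',(432,180),(185,160),.06),('knob',(214,228),(341,245),.05),('tape',(170,121),(274,352),.03),('sdr',(320,120),(175,239),.03)]:
    t,e=tri(ray(c,*p),ray(d,*q)); print(k,t.round(3),round(e,4),onz(c,*p,z).round(3))
f=lambda im,x,y,w,h:cv2.resize(im[y:y+h,x:x+w],(400,300),interpolation=cv2.INTER_CUBIC)
cv2.imwrite('pics/crop0.png',np.vstack([np.hstack([f(a,140,160,80,60),f(a,222,150,80,60)]),np.hstack([f(b,290,250,100,75),f(b,220,210,100,75)])]))
E
```

```text
case [0.501 0.25  0.038] 0.0057 [0.501 0.246 0.048]
cover [0.533 0.038 0.04 ] 0.0038 [0.533 0.036 0.048]
fuse [ 0.533 -0.148  0.042] 0.0024 [ 0.53  -0.147  0.06 ]
cell1 [ 0.55  -0.252  0.06 ] 0.0 [ 0.549 -0.251  0.066]
cell2 [ 0.44  -0.24   0.064] 0.0004 [ 0.44  -0.239  0.066]
cup [ 0.516 -0.379  0.08 ] 0.0022 [ 0.523 -0.388  0.06 ]
knob [0.4   0.157 0.043] 0.0064 [0.402 0.153 0.05 ]
tape [0.69  0.285 0.027] 0.0011 [0.689 0.283 0.03 ]
sdr [ 0.689 -0.112  0.035] 0.0035 [ 0.693 -0.114  0.03 ]
```

View pics/crop0.png

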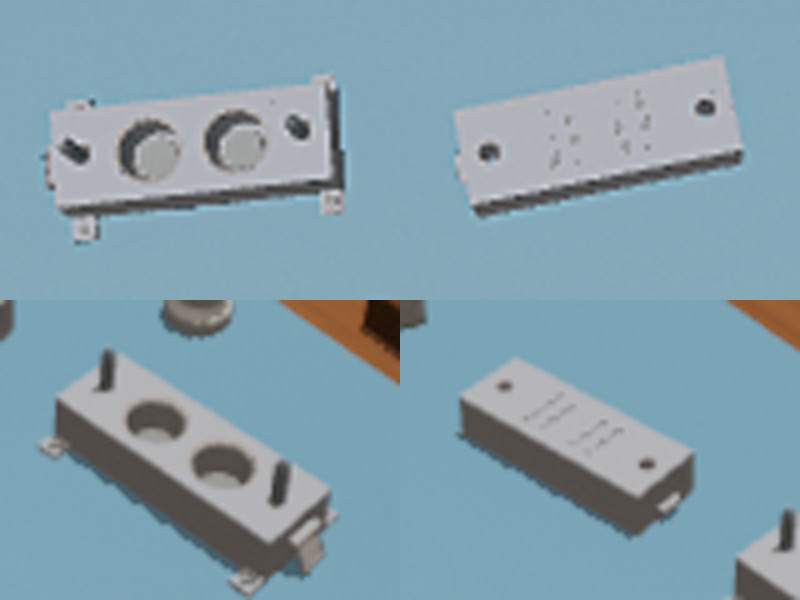

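The white cover at (262,177) is the right one: it lies on the board with two through-holes, and its catch is on the left (+y) end. The case latch is also on its left (+y) end, so the cover needs no half turn. I'll turn the tool to the case yaw first.

```bash
python3 -m creep '[[[0,0,0],-1],[[0,0,0],-1],[[0,0,0],-1],[[0,0,0],-1],[[0,0,0],-1],[[0,0,0],-1],[[0,0,0],-1],[[0,0,0],-1],[[0,0,0],-1],[[0,0,0],-1],[[0,0,0],-1],[[0,0,0],-1],[[0,0,0],-1]]' 1 40
cat >> h.py <<'E'
def state():
    o=get_obs(); R=Ro.from_quat(o['orientation']).as_matrix(); return o,R,np.array(o['tool_pos'])
def go(p,th=None,n=None):
    """tool-frame shift (units) to bring grasp point (155 ahead) to p, and turn units"""
    o,R,t=state(); d=R.T@(np.array(p)-(t+R@[0,0,.155]))
    cur=np.degrees(np.arctan2(R[1,0],R[0,0])); k=int(np.ceil(np.linalg.norm(d)/.0405)) 
    print('t',round(o['t'],2),'th',cur.round(2),'shift m',d.round(4),'units',(d/.4).round(4),'rows',k,'per row',(d/.4/max(k,1)).round(4), '' if th is None else ('turn',((cur-th)/6).round(3)))
E
python3 - <<'E'
from h import *
o,R,t=state(); c=get_calibration('wrist'); Rc=Ro.from_quat(c['rotation']).as_matrix()
print(c['fovy'],c['cx'],c['cy'],'cam in tool',R.T@(c['eye']-t),(R.T@Rc).round(3))
# tool-axes shift to TCP over (.5,-.21), z .38
go([.46,-.21,.225])
E
```

```text
t: 1.18
tool_pos: [0.1565, -0.5009, 0.4042]
orientation: [0.671, 0.741, 0.0, -0.001]
wrist_force: [0.3, 0.5, -0.1]
gripper_width: 0.998
grasp_force: 0.0
69.74654989282179 280.71683782693043 210.07865053226345 cam in tool [0.07020059 0.00017319 0.0306495 ] [[-0.    -0.961 -0.278]
 [ 1.    -0.     0.   ]
 [-0.    -0.278  0.961]]
t 1.18 th 95.65 shift m [0.2595 0.3307 0.0244] units [0.6486 0.8268 0.061 ] rows 11 per row [0.059  0.0752 0.0055]
```

```bash
python3 -m creep '[[[0.059,0.075,0.005],0],[[0.059,0.075,0.005],0],[[0.059,0.075,0.005],0],[[0.059,0.075,0.005],0],[[0.059,0.075,0.005],0],[[0.059,0.075,0.005],0],[[0.059,0.075,0.005],0],[[0.059,0.075,0.005],0],[[0.059,0.075,0.005],0],[[0.059,0.075,0.005],0],[[0.059,0.075,0.005],0],[[0,0,0],0],[[0,0,0],0]]'
python3 - <<'E'
from h import *
im,c=snap('wrist','w1')
for k,p in [('fuse',(.531,-.148,.06)),('cell1',(.55,-.251,.066)),('cell2',(.44,-.239,.066)),('cup',(.52,-.385,.06))]: print(k,np.round(proj(c,p)))
E
```

```text
t: 2.27
tool_pos: [0.4619, -0.2103, 0.382]
orientation: [0.672, 0.741, -0.0, -0.001]
wrist_force: [-0.8, 0.9, 0.2]
gripper_width: 1.001
grasp_force: 0.0
fuse [360. 139.]
cell1 [363. 245.]
cell2 [256. 224.]
cup [316. 347.]
```

View pics/w1.png

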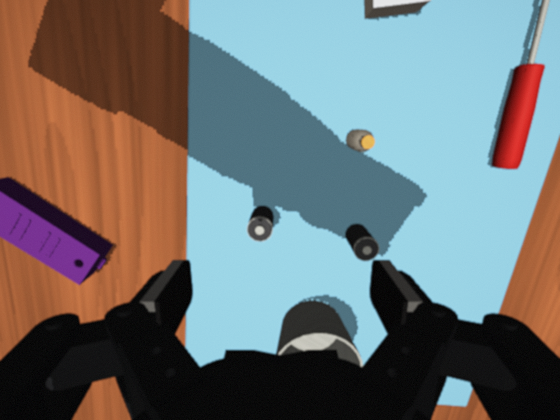

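The wrist picture shows cell_2's nub near (260,230), cell_1's nub near (367,250), the fuse cap near (368,142) and the cup at (320,345). Next I'll get the nubs and cap precisely.

Run:
```python
from h import *
im,c=load('w1'); tp,ct=load('top0'); sc,cs=load('scene0')
g=cv2.cvtColor(im,cv2.COLOR_RGB2GRAY).astype(int); hsv=cv2.cvtColor(im,cv2.COLOR_RGB2HSV)
for n,(u,v) in {'cell1':(367,250),'cell2':(260,230)}.items():
    print(n); print(g[v-11:v+12:1,u-12:u+13])
u,v=368,142
m=((hsv[...,0]<35)&(hsv[...,0]>12)&(hsv[...,1]>110)).astype(np.uint8); m2=np.zeros_like(m); m2[v-15:v+15,u-15:u+15]=m[v-15:v+15,u-15:u+15]
ys,xs=np.nonzero(m2); print('fuse cap',xs.mean(),ys.mean(),len(xs),xs.min(),xs.max(),ys.min(),ys.max())
def up(im,x,y,w=60,h=45): return cv2.resize(im[y:y+h,x:x+w,::-1],(400,300),interpolation=cv2.INTER_CUBIC)
cv2.imwrite('pics/crop1.png',np.vstack([np.hstack([up(im,230,205),up(im,335,225)]),np.hstack([up(im,335,120),up(im,270,290,120,90)])]))
```

```text
cell1
[[ 15  20  34  47  60  62  60  55  57  56  51  49  45  47  50  51  60  63
   69  83  99 103 105 106 106]
 [ 22  36  54  66  66  58  48  43  43  41  39  36  39  36  38  40  44  49
   58  74  95  99 104 107 105]
 [ 32  50  69  73  63  50  39  36  37  37  37  37  38  38  37  34  37  38
   44  59  76  93 102 106 109]
 [ 44  60  67  61  52  40  38  39  39  38  37  40  38  37  39  40  38  38
   36  42  60  79  97 105 105]
 [ 58  60  55  46  37  37  35  38  38  39  38  39  37  36  37  37  37  38
   38  37  42  61  85 100 106]
 [ 68  58  46  38  39  37  40  34  38  37  39  39  37  39  38  37  35  36
   38  36  38  50  71  94 107]
 [ 66  53  42  38  39  39  37  39  38  42  48  49  52  51  45  41  37  35
   36  39  35  42  63  90 106]
 [ 61  46  40  39  36  38  39  39  47  58  68  78  82  75  69  53  39  35
   38  37  37  38  56  85 103]
 [ 52  41  38  40  38  39  37  44  62  81  94 101 104 102  90  71  49  39
   35  37  37  36  48  77  98]
 [ 50  39  40  38  36  37  39  52  79  98 105 109 112 111 104  90  66  44
   37  37  37  39  49  76  99]
 [ 47  42  38  40  36  41  41  62  92 109 11
[... 3109 characters left out ...]
00]
 [197 172 137 105  82  72  72  71  75  73  76  76  78  75  74  75  73  73
   74  87 115 153 188 200 200]
 [201 193 173 144 114  86  73  71  72  73  71  73  74  76  75  75  71  73
   86 120 157 186 201 201 197]
 [200 201 195 182 157 125  95  81  75  74  75  73  72  74  75  78  81  91
  117 158 186 200 202 200 198]
 [199 200 201 199 189 166 134 111 100  92  88  83  81  80  92 107 118 134
  157 185 200 201 199 199 199]
 [198 199 199 200 199 191 175 160 152 141 132 120 112 120 140 158 167 179
  188 198 199 202 199 198 198]
 [199 198 199 200 200 200 198 194 188 186 176 168 162 169 184 193 195 198
  200 199 200 200 198 199 199]]
fuse cap 366.95862068965516 141.5241379310345 145 361 373 135 148
```

View pics/crop1.png

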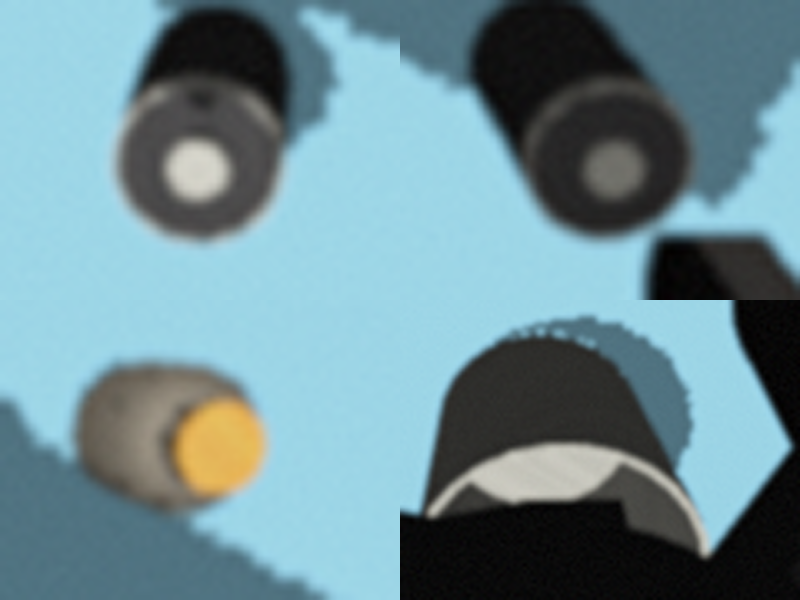

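The crops put cell_2's nub at (259.6,230.5), cell_1's nub at (366.7,250.3) and the fuse cap at (367.5,142). Now I'll triangulate against the top and scene views.

Run:
```python
from h import *
im,c=load('w1'); _,ct=load('top0'); _,cs=load('scene0')
for n,w,s,t in [('cell1',(366.7,250.3),(195.5,184.5),(377.5,166)),('cell2',(259.6,230.5),(231.5,173.5),(374.5,210)),('fuse',(367.5,142),(221.5,200.5),(335,174.5))]:
    a,e=tri(ray(c,*w),ray(cs,*s)); print(n,'tri',a.round(4),round(e,4),'z=.068',onz(c,*w,.068).round(4),'top cam',onz(ct,*t,.068).round(3))
p=onz(c,366.7,250.3,.068); go([p[0],p[1],.118]);
```

```text
cell1 tri [ 0.552  -0.2537  0.0693] 0.0041 z=.068 [ 0.5541 -0.2559  0.068 ] top cam [ 0.556 -0.252  0.068]
cell2 tri [ 0.4421 -0.2434  0.0686] 0.0048 z=.068 [ 0.4439 -0.2452  0.068 ] top cam [ 0.445 -0.24   0.068]
fuse tri [ 0.5347 -0.1479  0.064 ] 0.0055 z=.068 [ 0.5359 -0.1494  0.068 ] top cam [ 0.534 -0.146  0.068]
t 2.32 th 95.46 shift m [-0.0534  0.0889  0.109 ] units [-0.1334  0.2223  0.2724] rows 4 per row [-0.0333  0.0556  0.0681]
```

```bash
python3 -m creep '[[[-0.033,0.0555,0.068],0],[[-0.033,0.0555,0.068],0],[[-0.033,0.0555,0.068],0],[[-0.034,0.0555,0.068],0],[[0,0,0.05],0],[[0,0,0.05],0],[[0,0,0.05],0],[[0,0,0],0],[[0,0,0],0]]'
python3 - <<'E'
from h import *
go([.5541,-.2559,.058])
E
python3 -m creep '[[[0,0,0],0],[[0,0,0],0],[[0,0,0],0],[[0,0,0],0],[[0,0,0],0],[[0,0,0],0],[[0,0,0],0],[[0,0,0],0]]' -1 40
python3 - <<'E'
from h import *
snap('wrist','w2')
E
```

```text
t: 3.07
tool_pos: [0.5526, -0.2575, 0.2129]
orientation: [0.674, 0.739, -0.001, -0.002]
wrist_force: [-0.4, -0.9, 0.4]
gripper_width: 1.0
grasp_force: 0.0
t 3.07 th 95.22 shift m [ 0.0012  0.0022 -0.0001] units [ 0.003   0.0055 -0.0001] rows 1 per row [ 0.003   0.0055 -0.0001] 
t: 3.73
tool_pos: [0.5546, -0.2567, 0.215]
orientation: [0.673, 0.739, 0.0, 0.001]
wrist_force: [-0.8, -0.1, 5.2]
gripper_width: 0.291
grasp_force: 39.2
```

View pics/w2.png

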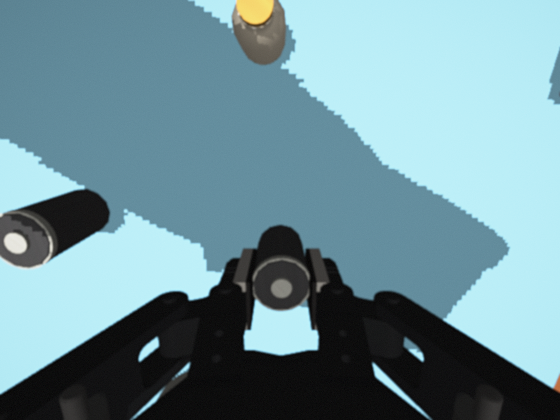

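Cell_1 is gripped centrally, with its nub at (281,288). I'll compute its offset in the tool frame, then lift and carry it to the case.

```bash
python3 -m creep '[[[0,0,-0.05],0],[[0,0,-0.08],0],[[0,0,-0.08],0],[[0,0,-0.04],0],[[0,0,0],0]]'
python3 - <<'E'
from h import *
im,c=load('w2'); g=cv2.cvtColor(im,cv2.COLOR_RGB2GRAY).astype(float)
w=np.clip(g[275:302,268:295]-60,0,45)*1.0; ys,xs=np.mgrid[275:302,268:295]; 
u,v=281,288
p=onz(c,u,v,.068); print('nub',p.round(4))
th=np.radians(95.4); t=np.array([.5546,-.2567,.215]); R=np.array([[np.cos(th),np.sin(th),0],[np.sin(th),-np.cos(th),0],[0,0,-1]])
print('nub in tool',(R.T@(p-t)).round(4))
# go to view of case: grasp point
go([.50,.19,.21])
E
```

```text
t: 4.2
tool_pos: [0.5558, -0.2571, 0.3184]
orientation: [0.673, 0.739, 0.001, 0.004]
wrist_force: [1.9, -0.7, -0.6]
gripper_width: 0.293
grasp_force: 39.5
nub [ 0.555  -0.2555  0.068 ]
nub in tool [0.0012 0.0005 0.147 ]
t 4.2 th 95.36 shift m [ 0.4508 -0.0146 -0.0485] units [ 1.1271 -0.0364 -0.1213] rows 12 per row [ 0.0939 -0.003  -0.0101]
```

```bash
python3 -m creep '[[[0.094,-0.003,-0.01],0],[[0.094,-0.003,-0.01],0],[[0.094,-0.003,-0.01],0],[[0.094,-0.003,-0.01],0],[[0.094,-0.003,-0.01],0],[[0.094,-0.003,-0.01],0],[[0.094,-0.003,-0.01],0],[[0.094,-0.003,-0.01],0],[[0.094,-0.003,-0.01],0],[[0.094,-0.003,-0.01],0],[[0.094,-0.003,-0.01],0],[[0.094,-0.003,-0.01],0],[[0,0,0],0],[[0,0,0],0]]'
python3 - <<'E'
from h import *
im,c=snap('wrist','w3')
cv2.imwrite('pics/w3c.png',cv2.resize(im[20:270,120:453,::-1],(800,600),interpolation=cv2.INTER_CUBIC))
E
```

```text
t: 5.37
tool_pos: [0.4972, 0.1932, 0.3607]
orientation: [0.672, 0.741, -0.001, -0.0]
wrist_force: [-0.5, -0.0, -1.2]
gripper_width: 0.289
grasp_force: 39.4
```

View pics/w3c.png

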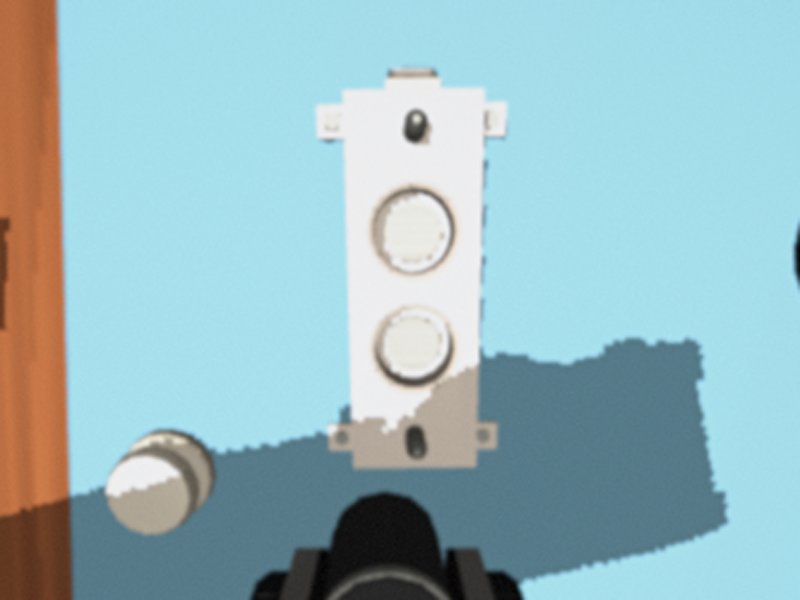

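The crop shows the case upright in the image, with the latch at the top. In crop pixels, well_a is at (413,230), well_b at (414,345.5), and the case-top corners are at (343,90), (485,88), (353,467) and (477,466). The cell is in the hand.

Run:
```python
from h import *
im,c=load('w3'); _,cs=load('scene0'); _,ct=load('top0')
f=lambda x,y:(120+(x+.5)/2.4024-.5,20+(y+.5)/2.4-.5)
z=.048; P={k:onz(c,*f(*v),z) for k,v in dict(A=(413,230),B=(414,345.5),TL=(343,90),TR=(485,88),BL=(353,467),BR=(477,466)).items()}
for k in P: print(k,P[k].round(4))
top=(P['TL']+P['TR'])/2; bot=(P['BL']+P['BR'])/2
d=P['A']-P['B']; print('wells dist',np.linalg.norm(d),'ang',np.degrees(np.arctan2(d[1],d[0])))
d=top-bot; print('case len',np.linalg.norm(d),'ang',np.degrees(np.arctan2(d[1],d[0])),'ctr',((top+bot)/2).round(4),'wells ctr',((P['A']+P['B'])/2).round(4))
print('widths',np.linalg.norm(P['TL']-P['TR']),np.linalg.norm(P['BL']-P['BR']))
for k,s,t in [('A',(345.5,290.5),(169.5,189.8)),('B',(328.5,280),(187.2,187.8))]:
    q,e=tri(ray(c,*f(*dict(A=(413,230),B=(414,345.5))[k])),ray(cs,*s)); print(k,'tri',q.round(4),round(e,4),'top',onz(ct,*t,z).round(4))
o,R,t=state(); print((t).round(4))
# target for tool: nub offset (.0012,.0005) in tool xy
for k in 'AB':
    off=R@[.0012,.0005,0]; print(k); go([P[k][0]-off[0],P[k][1]-off[1],.12])
```

```text
A [0.4992 0.27   0.048 ]
B [0.5042 0.2274 0.048 ]
TL [0.4695 0.3146 0.048 ]
TR [0.5194 0.3201 0.048 ]
BL [0.4848 0.1759 0.048 ]
BR [0.535  0.1813 0.048 ]
wells dist 0.04284884948168337 ang 96.68739996575177
case len 0.13961891478435348 ang 96.35890734342924 ctr [0.5021 0.248  0.048 ] wells ctr [0.5017 0.2487 0.048 ]
widths 0.05018375339094503 0.0504861437074401
A tri [0.4986 0.2707 0.049 ] 0.0018 top [0.4987 0.2695 0.048 ]
B tri [0.5039 0.2278 0.0482] 0.0008 top [0.504 0.225 0.048]
[0.4973 0.1918 0.3606]
A
t 5.42 th 95.46 shift m [0.0767 0.0093 0.0855] units [0.1917 0.0233 0.2138] rows 3 per row [0.0639 0.0078 0.0713] 
B
t 5.42 th 95.46 shift m [0.0339 0.0103 0.0856] units [0.0846 0.0256 0.2139] rows 3 per row [0.0282 0.0085 0.0713]
```

```bash
python3 -m creep '[[[0.064,0.008,0.0],0],[[0.064,0.008,0.05],0],[[0.064,0.0075,0.1],0],[[0,0,0.1],0],[[0,0,0],0],[[0,0,0],0],[[0,0,0],0]]'
python3 - <<'E'
from h import *
o,R,t=state(); off=R@[.0012,.0005,0]; go([.4993-off[0],.2702-off[1],.228-.155]); print(t, get_obs()['orientation'].round(4))
E
```

```text
t: 6.0
tool_pos: [0.5006, 0.2643, 0.2676]
orientation: [0.674, 0.739, -0.0, 0.0]
wrist_force: [0.1, 0.2, -0.5]
gripper_width: 0.286
grasp_force: 39.5
t 6.0 th 95.23 shift m [ 0.0049 -0.0013  0.0396] units [ 0.0123 -0.0032  0.099 ] rows 1 per row [ 0.0123 -0.0032  0.099 ] 
[0.5006255  0.2642531  0.26758393] [ 6.741e-01  7.386e-01 -1.000e-04  1.000e-04]
```

```bash
python3 -m creep '[[[0,0,0],0],[[0,0,0],0],[[0,0,0],0]]'
python3 - <<'E'
from h import *
o,R,t=state(); off=R@[.0012,.0005,0]; go([.4993-off[0],.2702-off[1],.228-.155])
c=get_calibration('wrist'); print(c['eye']-t-R@[0.0702,.0002,.0306])
E
```

```text
t: 6.25
tool_pos: [0.501, 0.2653, 0.2689]
orientation: [0.674, 0.739, 0.002, 0.001]
wrist_force: [0.2, 0.3, -0.3]
gripper_width: 0.288
grasp_force: 39.5
t 6.25 th 95.29 shift m [ 0.0036 -0.0024  0.0409] units [ 0.009  -0.006   0.1022] rows 2 per row [ 0.0045 -0.003   0.0511] 
[-3.31232696e-05  6.99494217e-07 -4.36888900e-05]
```

```bash
python3 -m creep '[[[0.0105,-0.0045,0.02],0],[[0,0,0],0],[[0,0,0],0]]'; python3 -m creep '[[[0,0,0],0]]'
python3 - <<'E'
from h import *
o,R,t=state(); off=R@[.0012,.0005,0]; go([.4993-off[0],.2702-off[1],.228-.155])
E
```

```text
t: 6.5
tool_pos: [0.4974, 0.2695, 0.2585]
orientation: [0.673, 0.739, -0.0, -0.0]
wrist_force: [-0.3, 0.7, -1.1]
gripper_width: 0.288
grasp_force: 39.5
t: 6.58
tool_pos: [0.4976, 0.2696, 0.2587]
orientation: [0.673, 0.739, -0.0, -0.0]
wrist_force: [-0.6, 0.3, -0.3]
gripper_width: 0.291
grasp_force: 39.5
t 6.58 th 95.37 shift m [-0.0007  0.0014  0.0307] units [-0.0017  0.0034  0.0768] rows 1 per row [-0.0017  0.0034  0.0768]
```

```bash
python3 -m creep '[[[-0.001,0.003,0.02],0],[[0,0,0.02],0],[[0,0,0.02],0],[[0,0,0.016],0],[[0,0,0],0],[[0,0,0],0]]'
```

```text
t: 7.08
tool_pos: [0.4987, 0.269, 0.2277]
orientation: [0.673, 0.739, -0.001, -0.0]
wrist_force: [-0.0, 0.7, 0.0]
gripper_width: 0.289
grasp_force: 39.6
```

```bash
python3 -m creep '[[[0,0,0],0],[[0,0,0],0],[[0,0,0],0],[[0,0,-0.05],0],[[0,0,-0.08],0],[[0,0,-0.08],0],[[0,0,-0.05],0],[[0,0,0],0],[[0,0,0],0]]' 1
python3 - <<'E'
from h import *
im,c=snap('wrist','w4'); cv2.imwrite('pics/w4c.png',np.vstack([cv2.resize(im[:,:,::-1],(560,420))]))
print(np.round(proj(c,[.4994,.2702,.080]),1))
go([.4445,-.2450,.135],96.4)
E
```

```text
t: 7.83
tool_pos: [0.4996, 0.2695, 0.3343]
orientation: [0.673, 0.739, 0.002, 0.001]
wrist_force: [-0.0, -0.7, -0.0]
gripper_width: 0.996
grasp_force: 0.0
[279.  216.4]
t 7.88 th 95.35 shift m [-0.5069 -0.1024  0.0425] units [-1.2673 -0.2559  0.1062] rows 13 per row [-0.0975 -0.0197  0.0082] ('turn', np.float64(-0.175))
```

View pics/w4c.png

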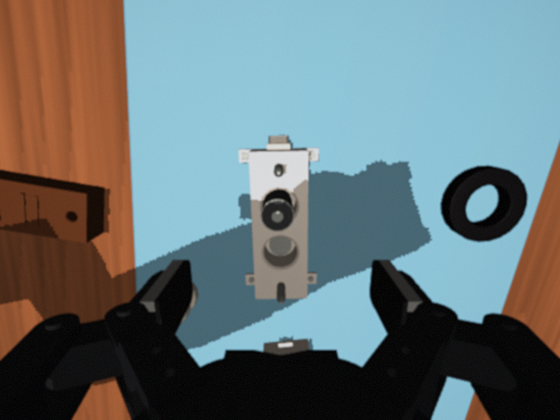

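The first cell stands in well_a, with its nub at (278,216), where I predicted it. Next is cell_2.

```bash
python3 -m creep '[[[-0.0975,-0.02,0],0],[[-0.0975,-0.02,0],0],[[-0.0975,-0.02,0],0],[[-0.0975,-0.02,0],0],[[-0.0975,-0.02,0],0],[[-0.0975,-0.02,0],0],[[-0.0975,-0.02,0],0],[[-0.0975,-0.02,0],0],[[-0.0975,-0.02,0],0],[[-0.0975,-0.02,0],0],[[-0.0975,-0.02,0.02],0],[[-0.0975,-0.02,0.04],0],[[-0.0975,-0.02,0.045],-0.17],[[0,0,0],0],[[0,0,0],0]]'
python3 - <<'E'
from h import *
go([.4445,-.2450,.058],96.4)
E
```

```text
t: 9.13
tool_pos: [0.4415, -0.2435, 0.2892]
orientation: [0.668, 0.744, -0.0, -0.003]
wrist_force: [-0.2, -0.5, 0.6]
gripper_width: 1.001
grasp_force: 0.0
t 9.13 th 96.12 shift m [-0.0026  0.0038  0.0762] units [-0.0064  0.0096  0.1904] rows 2 per row [-0.0032  0.0048  0.0952] ('turn', np.float64(-0.046))
```

```bash
python3 -m creep '[[[-0.005,0.008,0.06],0],[[0,0,0.07],0],[[0,0,0.06],0],[[0,0,0],0],[[0,0,0],0]]'
python3 -m creep '[[[0,0,0],0],[[0,0,0],0],[[0,0,0],0],[[0,0,0],0],[[0,0,0],0],[[0,0,0],0],[[0,0,0],0],[[0,0,0],0]]' -1 40
python3 - <<'E'
from h import *
im,c=snap('wrist','w5'); g=cv2.cvtColor(im,cv2.COLOR_RGB2GRAY).astype(int); o,R,t=state()
print(t,proj(c,[.4445,-.245,.068]))
print(g[274:304:2,262:302:2])
E
```

```text
t: 9.55
tool_pos: [0.4457, -0.2422, 0.2148]
orientation: [0.666, 0.746, -0.0, -0.002]
wrist_force: [0.8, -0.8, -0.7]
gripper_width: 1.001
grasp_force: 0.0
t: 10.22
tool_pos: [0.4468, -0.2442, 0.2166]
orientation: [0.667, 0.745, 0.0, 0.001]
wrist_force: [-1.1, 0.6, 6.1]
gripper_width: 0.297
grasp_force: 38.6
[ 0.44676573 -0.24423441  0.21664886] (np.float64(274.6270436952212), np.float64(289.26282528469426))
[[ 47  49  48  52  50  50  48  50  51  51  48  52  50  49  49  49  50  51
   51  52]
 [ 48  48  47  50  52  49  50  49  51  49  50  50  52  49  49  51  51  48
   51  51]
 [ 50  50  48  48  49  49  50  53  53  56  57  58  55  51  48  51  50  49
   50  51]
 [ 48  49  48  48  51  48  50  56  69  89 100 101  92  72  54  49  50  52
   50  50]
 [ 50  49  50  49  49  47  57  86 119 138 140 139 137 123  94  55  47  50
   49  53]
 [ 52  49  47  49  49  49  82 129 140 141 143 140 141 139 131  83  48  48
   51  50]
 [ 49  50  50  49  47  57 116 143 139 138 141 142 141 141 138 116  55  47
   50  51]
 [ 50  50  48  47  47  72 135 141 139 141 138 137 141 139 138 129  64  48
   49  49]
 [ 51  48  49  50  46  75 138 141 139 140 138 138 138 141 139 130  61  49
   48  51]
 [ 51  50  50  46  46  63 127 138 139 140 139 140 139 136 140 111  52  49
   47  52]
 [ 52  50  49  48  46  51 106 137 137 139 139 139 139 137 129  76  47  50
   50  50]
 [ 51  49  48  48  46  47  61 108 133 137 138 142 138 122  84  51  48  49
   48  50]
 [ 48  48  49  49  47  47  48  53  76 101 110 110  90  62  50  47  49  51
   48  51]
 [ 46  49  48  48  45  47  48  46  48  48  52  48  46  48  49  48  48  50
   50  47]
 [ 65  50  48  50  46  46  48  50  47  47  49  49  49  47  47  48  47  49
   47  62]]
```

```bash
python3 -m creep '[[[0,0,-0.05],0],[[0,0,-0.08],0],[[0,0,-0.08],0],[[0,0,-0.04],0],[[0,0,0],0]]'
python3 - <<'E'
from h import *
o,R,t=state(); off=R@[.0007,.0012,0]; go([.5043-off[0],.2264-off[1],.135],96.4)
E
```

```text
t: 10.68
tool_pos: [0.448, -0.2448, 0.3198]
orientation: [0.667, 0.745, 0.001, 0.004]
wrist_force: [0.5, 0.0, -0.6]
gripper_width: 0.294
grasp_force: 38.9
t 10.68 th 96.36 shift m [0.4622 0.1058 0.0284] units [1.1554 0.2644 0.0711] rows 12 per row [0.0963 0.022  0.0059] ('turn', np.float64(-0.007))
```

```bash
python3 -m creep '[[[0.096,0.022,0],0],[[0.096,0.022,0],0],[[0.096,0.022,0],0],[[0.096,0.022,0],0],[[0.096,0.022,0],0],[[0.096,0.022,0],0],[[0.096,0.022,0],0],[[0.096,0.022,0],0],[[0.096,0.022,0],0],[[0.096,0.022,0],0],[[0.096,0.022,0],0],[[0.098,0.022,0],0],[[0,0,0.06],0],[[0,0,0.06],0],[[0,0,0],0],[[0,0,0],0]]'
python3 - <<'E'
from h import *
o,R,t=state(); off=R@[.0007,.0012,0]; go([.5043-off[0],.2264-off[1],.228-.155],96.4)
E
```

```text
t: 12.02
tool_pos: [0.4988, 0.226, 0.2656]
orientation: [0.667, 0.745, -0.003, -0.001]
wrist_force: [0.7, 0.6, -0.7]
gripper_width: 0.292
grasp_force: 38.8
t 12.02 th 96.38 shift m [-0.0006  0.0054  0.0376] units [-0.0015  0.0134  0.094 ] rows 1 per row [-0.0015  0.0134  0.094 ] ('turn', np.float64(-0.003))
```

```bash
python3 -m creep '[[[-0.001,0.0115,0.02],0],[[0,0,0],0],[[0,0,0],0],[[0,0,0],0]]'
python3 - <<'E'
from h import *
o,R,t=state(); off=R@[.0007,.0012,0]; go([.5043-off[0],.2264-off[1],.228-.155],96.4)
E
python3 -m creep '[[[0,0,0],0]]' >/dev/null
python3 - <<'E'
from h import *
o,R,t=state(); off=R@[.0007,.0012,0]; go([.5043-off[0],.2264-off[1],.228-.155],96.4)
E
```

```text
t: 12.35
tool_pos: [0.5054, 0.2263, 0.2606]
orientation: [0.667, 0.745, 0.001, 0.0]
wrist_force: [-0.7, -1.2, -0.4]
gripper_width: 0.295
grasp_force: 38.9
t 12.35 th 96.31 shift m [-0.0006 -0.0026  0.0326] units [-0.0015 -0.0064  0.0815] rows 1 per row [-0.0015 -0.0064  0.0815] ('turn', np.float64(-0.014))
t 12.43 th 96.33 shift m [-0.0007 -0.0024  0.0326] units [-0.0017 -0.006   0.0814] rows 1 per row [-0.0017 -0.006   0.0814] ('turn', np.float64(-0.012))
```

```bash
python3 -m creep '[[[-0.001,-0.004,0.02],0],[[0,0,0.02],0],[[0,0,0.0],0],[[0,0,0],0]]'
python3 - <<'E'
from h import *
o,R,t=state(); off=R@[.0007,.0012,0]; go([.5043-off[0],.2264-off[1],.228-.155],96.4); print(o['wrist_force'])
E
```

```text
t: 12.77
tool_pos: [0.5034, 0.226, 0.2432]
orientation: [0.667, 0.745, -0.0, 0.0]
wrist_force: [1.0, 0.8, -1.5]
gripper_width: 0.295
grasp_force: 38.9
t 12.77 th 96.36 shift m [-0.0003 -0.0003  0.0152] units [-0.0008 -0.0007  0.0379] rows 1 per row [-0.0008 -0.0007  0.0379] ('turn', np.float64(-0.006))
[ 0.95031836  0.82764042 -1.4875891 ]
```

```bash
python3 -m creep '[[[0,0,0.02],0],[[0,0,0.017],0],[[0,0,0],0],[[0,0,0],0]]' && python3 -m creep '[[[0,0,0],0],[[0,0,0],0],[[0,0,0],0],[[0,0,-0.05],0],[[0,0,-0.08],0],[[0,0,-0.08],0],[[0,0,-0.05],0],[[0,0,0],0],[[0,0,0],0]]' 1
python3 - <<'E'
from h import *
im,c=snap('wrist','w6'); g=cv2.cvtColor(im,cv2.COLOR_RGB2GRAY).astype(int)
for p in([.5043,.2264,.080],[.4994,.2702,.080]):
    u,v=np.round(proj(c,p)).astype(int); print(u,v); print(g[v-8:v+9:2,u-10:u+11:2])
go([.535,-.149,.16],96.4)
E
```

```text
t: 13.1
tool_pos: [0.5035, 0.2261, 0.2286]
orientation: [0.667, 0.745, 0.0, 0.0]
wrist_force: [1.9, 0.4, -0.7]
gripper_width: 0.29
grasp_force: 38.8
t: 13.85
tool_pos: [0.5035, 0.2262, 0.3344]
orientation: [0.667, 0.745, 0.001, 0.001]
wrist_force: [0.2, -1.0, -0.9]
gripper_width: 1.001
grasp_force: 0.0
281 217
[[ 34  32  36  39  41  33  35  37  37  36  56]
 [ 34  35  48  76  87  46  34  37  36  36  41]
 [ 36  58  92 115 140  85  44  36  36  38  36]
 [ 44  90 104 103 103 103  70  36  37  36  35]
 [ 52  99 104 102 102 106  80  34  35  35  34]
 [ 45  91 103 103 102 101  66  35  36  36  37]
 [ 36  61  94  98 100  87  43  37  36  35  45]
 [ 34  35  49  59  58  44  32  35  34  34  69]
 [ 33  35  34  35  35  32  35  34  35  56 113]]
281 160
[[ 77  76  75  79  82  75  77  75  75  78  73]
 [ 76  77 118 162 165 139  86  73  74  78  77]
 [ 75 122 195 209 210 206 170  87  75  77  80]
 [ 81 179 209 208 208 208 202 117  75  76  79]
 [ 78 181 209 207 207 209 204 112  73  75  77]
 [ 70 153 206 208 207 208 194  92  71  75  79]
 [ 72  97 174 203 207 199 149  77  74  76  76]
 [ 75  75  85 130 130 115  80  75  75  74  73]
 [ 75  73  74  74  70  76  75  74  72  72 101]]
t 13.9 th 96.37 shift m [-0.3762 -0.0098  0.0179] units [-0.9404 -0.0244  0.0448] rows 10 per row [-0.094  -0.0024  0.0045] ('turn', np.float64(-0.005))
```

Both cells are seated, with each nub within about 3 px of its predicted place. Now the fuse.

```bash
python3 -m creep '[[[-0.094,-0.0024,0.0],0],[[-0.094,-0.0024,0.0],0],[[-0.094,-0.0024,0.0],0],[[-0.094,-0.0024,0.0],0],[[-0.094,-0.0024,0.0],0],[[-0.094,-0.0024,0.0],0],[[-0.094,-0.0024,0.0],0],[[-0.094,-0.0024,0.0],0],[[-0.094,-0.0024,0.02],0],[[-0.094,-0.0024,0.03],0],[[0,0,0.06],0],[[0,0,0],0],[[0,0,0],0]]'
python3 - <<'E'
from h import *
go([.5355,-.149,.042],96.4)
E
```

```text
t: 14.98
tool_pos: [0.5336, -0.1485, 0.2864]
orientation: [0.667, 0.745, -0.001, -0.003]
wrist_force: [-0.7, 0.0, 0.5]
gripper_width: 1.001
grasp_force: 0.0
t 14.98 th 96.32 shift m [-0.0015  0.0034  0.0893] units [-0.0038  0.0086  0.2233] rows 3 per row [-0.0013  0.0029  0.0744] ('turn', np.float64(-0.014))
```

```bash
python3 -m creep '[[[-0.003,0.007,0.07],0],[[0,0,0.08],0],[[0,0,0.073],0],[[0,0,0],0],[[0,0,0],0]]'
python3 -m creep '[[[0,0,0],0],[[0,0,0],0],[[0,0,0],0],[[0,0,0],0],[[0,0,0],0],[[0,0,0],0],[[0,0,0],0],[[0,0,0],0]]' -1 30
python3 -m creep '[[[0,0,-0.05],0],[[0,0,-0.08],0],[[0,0,-0.08],0],[[0,0,-0.08],0],[[0,0,-0.08],0],[[0,0,0],0]]'
python3 - <<'E'
from h import *
_,ct=load('top0'); im,_=load('top0'); _,cs=load('scene0')
hsv=cv2.cvtColor(im,cv2.COLOR_RGB2HSV); m=(hsv[...,1]<60).astype(np.uint8)*255; m[:150]=0;m[220:]=0;m[:,:400]=0;m[:,470:]=0
m=cv2.morphologyEx(m,cv2.MORPH_OPEN,np.ones((3,3))); ys,xs=np.nonzero(m); print(xs.min(),xs.max(),ys.min(),ys.max())
print('cup rim centre',onz(ct,(xs.min()+xs.max())/2,(ys.min()+ys.max())/2,.093), tri(ray(ct,432.5,180),ray(cs,184.5,155.5)))
go([.523,-.388,.155])
E
```

```text
t: 15.4
tool_pos: [0.5375, -0.1481, 0.1993]
orientation: [0.666, 0.746, -0.001, -0.002]
wrist_force: [0.3, 0.6, 0.1]
gripper_width: 1.004
grasp_force: 0.0
t: 16.07
tool_pos: [0.5387, -0.1497, 0.2008]
orientation: [0.667, 0.745, 0.0, 0.001]
wrist_force: [-0.3, 0.6, 6.3]
gripper_width: 0.237
grasp_force: 29.3
t: 16.57
tool_pos: [0.5404, -0.1502, 0.3546]
orientation: [0.667, 0.745, 0.003, 0.005]
wrist_force: [2.0, 0.2, 0.3]
gripper_width: 0.24
grasp_force: 29.6
412 456 160 199
cup rim centre [ 0.51548651 -0.38018851  0.093     ] (array([ 0.51475283, -0.37657293,  0.09511139]), np.float64(0.0024721985889491686))
t 16.57 th 96.36 shift m [-0.2335 -0.0458  0.0451] units [-0.5838 -0.1144  0.1127] rows 6 per row [-0.0973 -0.0191  0.0188]
```

```bash
python3 -m creep '[[[-0.0933,-0.021,0],0],[[-0.0933,-0.021,0],0],[[-0.0933,-0.021,0],0],[[-0.0933,-0.021,0],0],[[-0.0933,-0.021,0],0],[[-0.0933,-0.021,0],0],[[0,0,0],0],[[0,0,0.07],0],[[0,0,0.07],0],[[0,0,0],0],[[0,0,0],0]]'
python3 - <<'E'
from h import *
im,c=snap('wrist','w7'); go([.515,-.378,.088],96.4)
cv2.imwrite('pics/w7.png',im[:,:,::-1])
E
```

```text
t: 17.48
tool_pos: [0.5121, -0.377, 0.2899]
orientation: [0.667, 0.745, -0.0, -0.003]
wrist_force: [1.3, 0.1, -0.7]
gripper_width: 0.24
grasp_force: 29.6
t 17.53 th 96.38 shift m [-0.0011  0.0021  0.0487] units [-0.0027  0.0053  0.1217] rows 2 per row [-0.0013  0.0026  0.0609] ('turn', np.float64(-0.004))
```

View pics/w7.png

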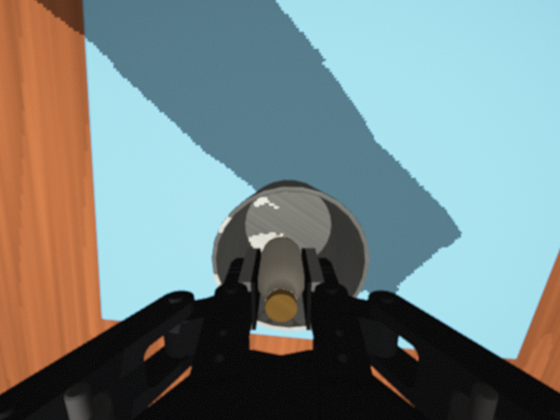

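The fuse hangs over the cup. The rim is centred near (290,258) and the fuse is inside it, so I'll shift about 5 mm, lower and release.

```bash
python3 -m creep '[[[-0.003,0.012,0.04],0],[[0,0,0.05],0],[[0,0,0.03],0],[[0,0,0],0],[[0,0,0],0]]'
python3 -m creep '[[[0,0,0],0],[[0,0,0],0],[[0,0,0],0],[[0,0,0],0],[[0,0,0],0],[[0,0,-0.05],0],[[0,0,-0.08],0],[[0,0,-0.08],0],[[0,0,-0.06],0],[[0,0,0],0]]' 0
python3 - <<'E'
from h import *
im,c=snap('wrist','w8'); go([.533,.037,.16],102)
E
```

```text
t: 17.95
tool_pos: [0.5186, -0.3783, 0.2451]
orientation: [0.667, 0.745, 0.0, 0.001]
wrist_force: [-0.5, 0.6, -0.6]
gripper_width: 0.241
grasp_force: 29.6
t: 18.78
tool_pos: [0.5194, -0.3794, 0.3583]
orientation: [0.667, 0.745, 0.001, 0.005]
wrist_force: [0.7, -1.0, 0.4]
gripper_width: 0.498
grasp_force: 0.0
t 18.83 th 96.36 shift m [0.4129 0.059  0.0388] units [1.0323 0.1475 0.0971] rows 11 per row [0.0938 0.0134 0.0088] ('turn', np.float64(-0.939))
```

View pics/w8.png

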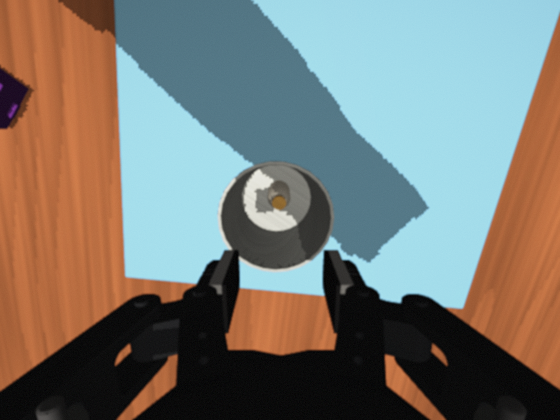

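The fuse stands in the cup, with its cap at (279,202). Next is the cover, where I'll place the camera over it and measure by mask.

```bash
python3 -m creep '[[[0,0,0],-0.94],[[0.0967,0.0246,0],0],[[0.0967,0.0246,0],0],[[0.0967,0.0246,0],0],[[0.0967,0.0246,0],0],[[0.0967,0.0246,0],0],[[0.0967,0.0246,0],0],[[0.0967,0.0246,0],0],[[0.0967,0.0246,0],0],[[0.0967,0.0246,0],0],[[0,0,0],0],[[0,0,0],0],[[0,0,0],0]]' 1 60
cat > cov.py <<'E'
from h import *
def cover(fn,zt,seed):
    im,c=load(fn); hsv=cv2.cvtColor(im,cv2.COLOR_RGB2HSV); g=hsv[...,2]
    m=((hsv[...,1]<50)&(g>90)).astype(np.uint8)
    n,l,s,ce=cv2.connectedComponentsWithStats(m); u,v=proj(c,seed); u,v=int(u),int(v)
    k=np.bincount(l[max(v-25,0):v+25,u-25:u+25][m[max(v-25,0):v+25,u-25:u+25]>0]).argmax(); b=(l==k).astype(np.uint8)
    ct=max(cv2.findContours(b,cv2.RETR_EXTERNAL,cv2.CHAIN_APPROX_NONE)[0],key=cv2.contourArea)
    W=np.array([onz(c,x,y,zt)[:2] for x,y in ct[:,0].astype(float)])
    r=cv2.minAreaRect((W*1000).astype(np.float32)); print('blob',s[k],'rect mm',np.round(r[0],1),np.round(r[1],1),round(r[2],2))
    print('box',cv2.boxPoints(r).round(1).tolist())
    f=cv2.drawContours(np.zeros_like(b),[ct],-1,1,-1); h=((f>0)&(g<110)).astype(np.uint8)
    n,l,s,ce=cv2.connectedComponentsWithStats(h)
    for i in range(1,n):
        if s[i,4]>12: print('hole',s[i].tolist(),ce[i].round(1),onz(c,*ce[i],zt).round(4))
    return W
E
python3 - <<'E'
from cov import *
snap('wrist','w9'); print(state()[2]); cover('w9',.048,[.533,.037,.048])
E
```

```text
t: 19.92
tool_pos: [0.5319, -0.0194, 0.3509]
orientation: [0.629, 0.777, -0.001, -0.0]
wrist_force: [-0.6, 0.4, -0.2]
gripper_width: 1.001
grasp_force: 0.0
[ 0.53197285 -0.02012423  0.35104345]
blob [ 270   51   62  167 9374] rect mm [536.   38.2] [ 51.  141.9] 11.89
box [[496.5, 102.30000305175781], [525.7000122070312, -36.5], [575.5999755859375, -26.0], [546.4000244140625, 112.80000305175781]]
hole [296, 66, 10, 8, 62] [300.5  69.6] [0.5241 0.0939 0.048 ]
hole [293, 197, 11, 11, 95] [298.2 201.9] [ 0.5476 -0.0168  0.048 ]
```

Run:
```python
from h import *
_,c=load('w9'); _,s=load('scene0')
print(tri(ray(c,300.5,69.6),ray(s,282,251)),tri(ray(c,298.2,201.9),ray(s,246.2,231.5)))
go([.5359,.0385,.10],102)
```

```text
(array([0.52305014, 0.09471352, 0.04743046]), np.float64(0.002448276242707731)) (array([ 0.54639785, -0.01569525,  0.04779247]), np.float64(0.0033219857989641))
t 19.97 th 101.97 shift m [0.0566 0.0164 0.096 ] units [0.1415 0.0409 0.24  ] rows 3 per row [0.0472 0.0136 0.08  ] ('turn', np.float64(-0.005))
```

Both views put the holes' top at z ≈ 0.0475, as stated.

```bash
python3 -m creep '[[[0.047,0.0136,0.08],0],[[0.047,0.0136,0.08],0],[[0.047,0.0136,0.08],0],[[0,0,0],0],[[0,0,0],0]]'
python3 - <<'E'
from h import *
go([.5359,.0385,.040],102)
E
```

```text
t: 20.38
tool_pos: [0.5354, 0.038, 0.2539]
orientation: [0.63, 0.777, -0.002, -0.002]
wrist_force: [0.5, -1.2, -0.4]
gripper_width: 1.0
grasp_force: 0.0
t 20.38 th 101.96 shift m [0.0004 0.0017 0.0589] units [0.0009 0.0043 0.1472] rows 2 per row [0.0005 0.0021 0.0736] ('turn', np.float64(-0.007))
```

```bash
python3 -m creep '[[[0,0.002,0.05],0],[[0,0.001,0.05],0],[[0,0,0.047],0],[[0,0,0],0],[[0,0,0],0]]'
python3 -m creep '[[[0,0,0],0],[[0,0,0],0],[[0,0,0],0],[[0,0,0],0],[[0,0,0],0],[[0,0,0],0],[[0,0,0],0]]' -1 60
```

```text
t: 20.8
tool_pos: [0.538, 0.0379, 0.1978]
orientation: [0.63, 0.776, -0.0, 0.0]
wrist_force: [0.1, 0.5, 0.8]
gripper_width: 1.0
grasp_force: 0.0
t: 21.38
tool_pos: [0.5384, 0.0393, 0.1988]
orientation: [0.629, 0.777, 0.001, 0.001]
wrist_force: [-0.7, -1.3, 5.3]
gripper_width: 0.574
grasp_force: 63.8
```

```bash
python3 - <<'E'
from cov import *
snap('wrist','w10'); o,R,t=state(); print(t,o['gripper_width'])
im,c=load('w10'); print('pred',[np.round(proj(c,p)) for p in ([.5241,.0939,.048],[.5476,-.0168,.048])])
W=cover('w10',.048,[.528,.080,.048])
E
python3 -m creep '[[[0,0,-0.03],0],[[0,0,-0.06],0],[[0,0,-0.08],0],[[0,0,-0.08],0],[[0,0,-0.04],0],[[0,0,0],0],[[0,0,0],0]]'
python3 - <<'E'
from cov import *
snap('wrist','w11'); o,R,t=state(); print(t,o['gripper_width'],o['grasp_force'])
cover('w11',t[2]-.151,t+R@[.045,0,.151])
E
```

```text
[0.5384144  0.03925286 0.19877278] 0.5739663191781822
pred [array([273., 159.]), array([274., 387.])]
blob [  216   113   131   242 26693] rect mm [535.2  57.3] [ 50.6 110.6] 12.0
box [[498.8999938964844, 106.0999984741211], [521.9000244140625, -2.0999999046325684], [571.4000244140625, 8.5], [548.4000244140625, 116.5999984741211]]
hole [269, 156, 24, 17, 204] [279.9 165.5] [0.5275 0.0918 0.048 ]
t: 22.02
tool_pos: [0.538, 0.0395, 0.3142]
orientation: [0.629, 0.777, 0.001, 0.001]
wrist_force: [-0.2, 0.5, -1.5]
gripper_width: 0.572
grasp_force: 62.9
[0.53730522 0.03940655 0.3126924 ] 0.5745658426019216 62.90166735649109
blob [  216   113   131   242 26654] rect mm [534.9  56.9] [ 51.4 112.1] 12.02
box [[498.1000061035156, 106.4000015258789], [521.4000244140625, -3.299999952316284], [571.7000122070312, 7.400000095367432], [548.4000244140625, 117.0999984741211]]
hole [269, 156, 24, 17, 222] [281.  165.3] [0.5275 0.0921 0.1617]
hole [230, 349, 24, 1, 24] [241.5 349. ] [0.5273 0.001  0.1617]
hole [309, 349, 24, 1, 24] [320.5 349. ] [0.5649 0.0089 0.1617]
```

Run:
```python
from h import *
im,c=load('w11'); g=cv2.cvtColor(im,cv2.COLOR_RGB2GRAY).astype(int)
print('col 281',list(zip(range(105,195,2),g[105:195:2,279:284].mean(1).astype(int))))
print('row 165',g[163:168,264:300].mean(0).astype(int))
for v in (125,145,190,215): r=g[v,200:365]; e=np.nonzero(r>150)[0]+200; print(v,e.min(),e.max())
```

```text
col 281 [(105, np.int64(183)), (107, np.int64(182)), (109, np.int64(181)), (111, np.int64(178)), (113, np.int64(185)), (115, np.int64(219)), (117, np.int64(219)), (119, np.int64(219)), (121, np.int64(221)), (123, np.int64(202)), (125, np.int64(188)), (127, np.int64(220)), (129, np.int64(219)), (131, np.int64(219)), (133, np.int64(220)), (135, np.int64(220)), (137, np.int64(220)), (139, np.int64(220)), (141, np.int64(219)), (143, np.int64(220)), (145, np.int64(217)), (147, np.int64(190)), (149, np.int64(128)), (151, np.int64(93)), (153, np.int64(95)), (155, np.int64(94)), (157, np.int64(94)), (159, np.int64(96)), (161, np.int64(96)), (163, np.int64(90)), (165, np.int64(71)), (167, np.int64(68)), (169, np.int64(69)), (171, np.int64(68)), (173, np.int64(138)), (175, np.int64(196)), (177, np.int64(217)), (179, np.int64(220)), (181, np.int64(220)), (183, np.int64(220)), (185, np.int64(221)), (187, np.int64(220)), (189, np.int64(220)), (191, np.int64(220)), (193, np.int64(220))]
row 165 [220 218 209 198 180 143  95  68  61  60  62  63  65  68  71  72  74  75
  77  77  77  76  76  76  76  75  78  98 142 184 203 212 217 220 219 220]
125 200 364
145 200 364
190 219 342
215 259 341
```

```bash
cat > case.py <<'E'
from h import *
from scipy.ndimage import map_coordinates as mc
u=np.array([np.cos(np.radians(96.4)),np.sin(np.radians(96.4))]); w=np.array([u[1],-u[0]]); C=np.array([.5019,.2483])
def edges(fn):
    im,c=load(fn); sat=cv2.cvtColor(im,cv2.COLOR_RGB2HSV)[...,1].astype(float)
    P=lambda a,b:np.array(proj(c,[*(C+a*w+b*u),.048]))[::-1]
    s=np.arange(-.008,.008,.0002); res={}
    for nm,pts in {'L':[(-.025,b) for b in np.arange(-.035,.036,.005)],'R':[(.025,b) for b in np.arange(-.035,.036,.005)],'E':[(a,-.07) for a in np.arange(-.02,.021,.004)]}.items():
        E=[]
        for a,b in pts:
            sg=-1 if nm=='L' else 1
            q=np.array([P(a+sg*x,b) if nm!='E' else P(a,b-x) for x in s]).T
            pr=mc(sat,q,order=1); d=np.gradient(np.convolve(np.pad(pr,4,'edge'),np.ones(9)/9,'valid')); i=d.argmax(); E.append((b if nm!='E' else a, s[i]))
        E=np.array(E); res[nm]=E; print(fn,nm,'median mm',(np.median(E[:,1])*1e3).round(2),'slope deg',np.degrees(np.polyfit(E[:,0],E[:,1],1)[0]).round(2),'sd',(E[:,1].std()*1e3).round(2))
    print(' -> lateral w shift mm',((np.median(res['R'][:,1])-np.median(res['L'][:,1]))/2*1e3).round(2),'along u',(-np.median(res['E'][:,1])*1e3).round(2))
    g=cv2.cvtColor(im,cv2.COLOR_RGB2GRAY)
    for b in(.056,-.056):
        x,y=proj(c,[*(C+b*u),.062]); x,y=int(round(x)),int(round(y)); pt=g[y-14:y+15,x-9:x+10]; m=(pt<0.5*np.percentile(pt,70)).astype(np.uint8)
        n,l,st,ce=cv2.connectedComponentsWithStats(m); k=1+st[1:,4].argmax() if n>1 else 0
        p=onz(c,ce[k][0]+x-9,ce[k][1]+y-14,.062)[:2]-C; print(' dowel',b,'err w,u mm',(np.array([p@w,p@u-b])*1e3).round(2),st[k].tolist())
E
python3 - <<'E'
from case import *
for f in('w3','w4','w6'): edges(f)
im,c=load('w11'); o,R,t=state()
# hole in tool frame at tool z .150 (camera-tool geometry fixed)
e=np.array([.0702,.0002,.03065]); A=np.array([[0,-.961,-.278],[1,0,0],[0,-.278,.961]]); f=210/np.tan(np.radians(c['fovy'])/2)
d=A@[(280.5-c['cx'])/f,(160.8-c['cy'])/f,1]; p=e+d*(.150-e[2])/d[2]; print('hole_catch in tool',p.round(4))
E
```

```text
w3 L median mm 0.4 slope deg -0.09 sd 0.15
w3 R median mm 0.4 slope deg -0.31 sd 0.28
w3 E median mm 1.2 slope deg 0.21 sd 0.2
 -> lateral w shift mm 0.0 along u -1.2
 dowel 0.056 err w,u mm [ 0.17 -1.69] [6, 10, 9, 12, 67]
 dowel -0.056 err w,u mm [-0.3   0.62] [5, 8, 8, 12, 68]
w4 L median mm 0.8 slope deg -0.32 sd 0.27
w4 R median mm 0.6 slope deg -0.06 sd 0.18
w4 E median mm 1.2 slope deg 0.13 sd 1.33
 -> lateral w shift mm -0.1 along u -1.2
 dowel 0.056 err w,u mm [0.4  0.23] [6, 9, 9, 12, 73]
 dowel -0.056 err w,u mm [-0.05  0.69] [5, 4, 8, 19, 129]
w6 L median mm 0.4 slope deg -0.72 sd 0.35
w6 R median mm 0.6 slope deg -0.34 sd 0.24
w6 E median mm 1.0 slope deg 0.21 sd 0.1
 -> lateral w shift mm 0.1 along u -1.0
 dowel 0.056 err w,u mm [ 0.47 -0.61] [5, 10, 9, 11, 55]
 dowel -0.056 err w,u mm [-0.14  0.79] [5, 6, 8, 16, 111]
hole_catch in tool [5.59e-02 1.00e-04 1.50e-01]
```

```bash
python3 -m creep '[[[0,0,0],0.5],[[0,0,0],0.45],[[0,0,0],0],[[0,0,0],0],[[0,0,0],0]]'
python3 - <<'E'
from h import *
go([.5019,.2483,.150],96.25)
E
```

```text
t: 22.48
tool_pos: [0.5372, 0.0393, 0.3117]
orientation: [0.667, 0.745, -0.001, -0.001]
wrist_force: [-0.3, 0.0, -0.8]
gripper_width: 0.573
grasp_force: 62.8
t 22.48 th 96.37 shift m [ 0.2116 -0.0115  0.0068] units [ 0.5289 -0.0287  0.017 ] rows 6 per row [ 0.0882 -0.0048  0.0028] ('turn', np.float64(0.019))
```

```bash
python3 -m creep '[[[0.066,-0.0036,0.002],0.02],[[0.066,-0.0036,0.002],0],[[0.066,-0.0036,0.002],0],[[0.066,-0.0036,0.002],0],[[0.066,-0.0036,0.002],0],[[0.066,-0.0036,0.002],0],[[0.066,-0.0036,0.002],0],[[0.066,-0.0036,0.002],0],[[0,0,0.04],0],[[0,0,0.035],0],[[0,0,0],0],[[0,0,0],0],[[0,0,0],0],[[0,0,0],0],[[0,0,0],0],[[0,0,0],0]]'
for i in 1 2 3; do python3 - <<'E'
from h import *
go([.5019,.2483,.228-.155],96.25)
E
python3 -m creep '[[[0,0,0],0],[[0,0,0],0]]'>/dev/null; done
```

```text
t: 23.82
tool_pos: [0.5038, 0.2479, 0.2773]
orientation: [0.668, 0.744, 0.001, 0.0]
wrist_force: [-0.9, 0.2, -1.2]
gripper_width: 0.573
grasp_force: 62.7
t 23.82 th 96.16 shift m [ 0.0005 -0.0021  0.0493] units [ 0.0012 -0.0053  0.1233] rows 2 per row [ 0.0006 -0.0026  0.0617] ('turn', np.float64(-0.015))
t 23.98 th 96.17 shift m [ 0.0005 -0.0017  0.0489] units [ 0.0011 -0.0042  0.1223] rows 2 per row [ 0.0006 -0.0021  0.0611] ('turn', np.float64(-0.013))
t 24.15 th 96.18 shift m [ 0.0004 -0.0015  0.0487] units [ 0.001  -0.0037  0.1217] rows 2 per row [ 0.0005 -0.0019  0.0608] ('turn', np.float64(-0.011))
```

```bash
python3 -m creep '[[[0.001,-0.004,0.03],0],[[0,0,0.015],0],[[0,0,0],0],[[0,0,0],0],[[0,0,0],0],[[0,0,0],0],[[0,0,0],0]]'
python3 - <<'E'
from h import *
go([.5019,.2483,.228-.155],96.25)
E
```

```text
t: 24.9
tool_pos: [0.502, 0.2484, 0.259]
orientation: [0.668, 0.744, 0.0, 0.0]
wrist_force: [0.4, 1.1, -0.6]
gripper_width: 0.57
grasp_force: 62.8
t 24.9 th 96.19 shift m [-0.0002 -0.0003  0.031 ] units [-0.0004 -0.0006  0.0775] rows 1 per row [-0.0004 -0.0006  0.0775] ('turn', np.float64(-0.01))
```

Aligned to 0.3 mm. I'll lower onto the dowels slowly.

```bash
python3 -m creep '[[[0,0,0.01],0],[[0,0,0.01],0],[[0,0,0],0],[[0,0,0],0]]'; python3 -m creep '[[[0,0,0.01],0],[[0,0,0.01],0],[[0,0,0],0],[[0,0,0],0]]'
```

```text
t: 25.23
tool_pos: [0.5015, 0.2482, 0.2501]
orientation: [0.668, 0.744, -0.0, -0.0]
wrist_force: [0.0, 0.1, -0.9]
gripper_width: 0.572
grasp_force: 62.8
t: 25.57
tool_pos: [0.5015, 0.2482, 0.2421]
orientation: [0.668, 0.744, -0.0, -0.0]
wrist_force: [0.4, 0.8, -1.5]
gripper_width: 0.57
grasp_force: 62.8
```

```bash
python3 -m creep '[[[0,0,0.01],0],[[0,0,0.01],0],[[0,0,0],0],[[0,0,0],0]]'; python3 -m creep '[[[0,0,0.008],0],[[0,0,0.007],0],[[0,0,0],0],[[0,0,0],0],[[0,0,0],0]]'
```

```text
t: 25.9
tool_pos: [0.5019, 0.2484, 0.2346]
orientation: [0.668, 0.744, 0.0, 0.0]
wrist_force: [-0.1, 1.0, 0.2]
gripper_width: 0.569
grasp_force: 63.1
t: 26.32
tool_pos: [0.502, 0.2485, 0.2294]
orientation: [0.668, 0.744, 0.001, 0.0]
wrist_force: [-1.3, -0.2, 6.4]
gripper_width: 0.569
grasp_force: 63.8
```

```bash
python3 -m creep '[[[0,0,0.004],0],[[0,0,0],0],[[0,0,0],0],[[0,0,0],0]]' - 90; python3 -m creep '[[[0,0,0.004],0],[[0,0,0],0],[[0,0,0],0],[[0,0,0],0]]'
```

```text
t: 26.65
tool_pos: [0.502, 0.2485, 0.2289]
orientation: [0.668, 0.744, 0.001, 0.0]
wrist_force: [-2.3, -1.4, 13.4]
gripper_width: 0.562
grasp_force: 97.9
t: 26.98
tool_pos: [0.5019, 0.2484, 0.2289]
orientation: [0.668, 0.744, 0.001, 0.001]
wrist_force: [-4.8, -2.4, 23.9]
gripper_width: 0.564
grasp_force: 99.2
```

```bash
python3 -m creep '[[[0,0,0],0],[[0,0,0],0],[[0,0,0],0],[[0,0,0],0]]'
python3 - <<'E'
from cov import *
snap('wrist','w12'); im,c=load('w12'); o,R,t=state(); g=cv2.cvtColor(im,cv2.COLOR_RGB2GRAY).astype(int)
print(g[140:182:1,279:284].mean(1).astype(int)); print(g[158:163,262:302].mean(0).astype(int))
s,cs=snap('scene','s12')
# expected heights in scene: cover top +y/+x corner edges at z .078; profile down the +y end and +x side of cover
u=np.array([np.cos(np.radians(96.25)),np.sin(np.radians(96.25))]); w=np.array([u[1],-u[0]]); C=np.array([.5019,.2483])
gs=cv2.cvtColor(s,cv2.COLOR_RGB2GRAY)
for b in(-.06,-.05,.05,.062):
    print(b,[int(cv2.getRectSubPix(gs,(1,1),tuple(map(float,proj(cs,[*(C+.025*w+b*u),z]))))[0,0]) for z in np.arange(.086,.016,-.002)])
E
```

```text
t: 27.32
tool_pos: [0.5019, 0.2484, 0.2289]
orientation: [0.668, 0.744, 0.001, 0.001]
wrist_force: [-6.1, -3.0, 25.2]
gripper_width: 0.566
grasp_force: 99.2
[210 210 210 210 211 207 199 182 150  97  55  47  53  59  65  71  75  80
  92 114 135 146 142 127 102  76  63  56  53  58  60  61  85 137 177 193
 201 209 210 211 210 210]
[210 211 211 206 185 150 125  89  58  59  71  75  78 100 137 163 174 173
 159 131  94  73  65  60  55  63  83  87  77  71  96 148 183 198 206 210
 210 210 211 210]
-0.06 [133, 132, 126, 114, 98, 90, 86, 86, 86, 86, 87, 87, 87, 87, 86, 86, 86, 86, 86, 86, 86, 86, 86, 86, 86, 86, 86, 87, 86, 87, 90, 105, 116, 124, 111]
-0.05 [133, 133, 128, 113, 98, 88, 87, 86, 85, 86, 85, 85, 86, 85, 85, 86, 86, 86, 87, 86, 86, 85, 85, 86, 85, 86, 85, 86, 86, 85, 86, 86, 91, 96, 101]
0.05 [194, 194, 187, 164, 128, 96, 87, 85, 86, 85, 85, 86, 86, 86, 86, 85, 84, 85, 85, 85, 86, 86, 86, 86, 86, 86, 86, 86, 86, 85, 85, 86, 90, 96, 100]
0.062 [194, 193, 189, 162, 127, 97, 87, 85, 85, 85, 85, 85, 85, 85, 85, 85, 85, 85, 85, 85, 86, 85, 86, 86, 85, 86, 86, 85, 86, 86, 88, 107, 115, 115, 108]
```

The dowel's tip shows centred in the catch hole at (279,161). The side faces are continuous with no gap at either end, the top is about 0.079 at both ends, and the push is 25 N against a hard stop. Handing in.

```bash
python3 -c "
from bench import finish_job; print(finish_job())"
```

```text
the job is handed in; nothing more can be done
None
```

I handed the job in at about 27 s: both cells stand in the wells, the fuse is in the cup, and the cover is on both dowels, catch at the latch, still held shut with about 25 N; the hand-in call returned no verdict.

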